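# Wind down the stabilizer leg of a synth case

### The arm

A 6-joint arm with a two-finger parallel gripper is mounted at the origin on the work surface. World frame = base frame: x ahead of the robot, y to its left, z up, the work surface at z = 0. Lengths are in m, angles in rad, forces in N, time in s.
With the tool pointing down it reaches from about 0.3 to 0.775 m from the base axis. Payload 14.6 kg.
Tool frame: the origin (TCP) lies on the centre line of the jaws, within the pads' length; the fingertips stand 11 mm ahead of it and the grasp point (between the pads) lies 8 mm behind it; z points along the fingers, y is the line along which they close (so a half turn about z gives the same grasp; the last joint's range is limited). The gripper opens to 85 mm and grips with 20 to 120 N. Pads are 22 mm wide; open, the fingers measure 114 mm over their backs; the gripper's body (76 mm by 85 mm) begins 54 mm behind the grasp point. The pads swing forward as they close: fully open they stand 13 mm farther back than shut.
Start: joints at [-1.407, 0.3, 1.521, -0, 1.321, -0.067], TCP at [0.126, -0.535, 0.242] pointing down, gripper open.
Joint ranges: [-3.03, 3.03], [-0.79, 2.21], [0.23, 2.52], [-1.04, 4.18], [0, 3.07], [-2.55, 2.55]. Speed limits (rad/s): [2.22, 2.22, 2.57, 3.14, 3.14, 3.14].

### API

Orientations are given as a unit quaternion [x, y, z, w].
In Python, from station import monitor, eyes, job_done gives the robot as it stands. The module is installed in compiled form; this text tells all that it offers.
- The arm moves only by the tool step_arm, never from a script. Its argument "moves" is a list of rows, each a list of 5 numbers: the shift along the tool's x, y, z in mm, then the turn about the tool's z in rad, then the opening, from 0 (shut) to 1 (fully open). In form: [[tx, ty, tz, twist, fingers], ...]. A call has 1 to 12 rows; each row shifts and turns the commanded pose from where the row before left it, along the tool's axes as they then stand; what a row does not reach is not made up. A row lasts 1/8 s, in which the tool goes at most 62.5 mm and 10.7 degrees, less where a joint would pass 70% of its speed; a pose out of reach is approached as far as the arm can. A call is refused whole if a number of a shift passes 62.5 or a number of a turn 0.188, either way. A call with a gripper value outside its range is refused whole. The fingers move at their own pace and stop on an object; "newtons" is the grip in N (left out, the last holds). Time passes only in rows, so rows that do not move let the fingers close. It gives the time, the measured TCP pose, the force, the opening and the grip force at its end, in the units of the state.
- monitor.read_state(): the state, without advancing time (a new reading comes with each control period).
- eyes.camera(name): name is "side" or "top"; returns a dict with "img" (420x560x3 uint8, blue, green, red), "mtx" (3x3 intrinsics, pixels), "camera_from_world" (4x4, takes a point from world to camera coordinates). Camera axes: x right, y down, z forward; pixel columns grow to the right and rows downward; lengths in m; the calibration is good to about 2 mm. A picture is of the moment at which its call begins. There is no depth.
- job_done(): hands the job in; it is judged then, once.
The state is a dict: "t": time; "q": joint angles; "joint_velocities": joint speeds; "joint_torque": joint torques, N m; "tcp_pos": TCP position; "tcp_rot": TCP orientation; "force": force on the tool from outside, world axes, zero at the start; "moment": the same for the moment, N m; "opening": finger opening in m; "gripper_force": force on a finger pad.
Only numpy, scipy, OpenCV 4.12 (cv2) and the standard library are available. Lean on these libraries where they do the work, as an engineer would, in place of code of your own. Each camera call takes 0.05 s, during which the arm holds its last target. There are 200 camera calls.

### The job

The modular synth case still rocks because one of its two crank-down legs, the one with the orange crank knob, hangs clear of the desk. Turn its crank clockwise until the foot stands on the desk and the crank has become clearly heavier, about an eighth to a quarter of a turn past the point where the foot meets it, but do not wind it on hard, and then let go. Leave the white crank alone.

Things in the scene. Friction and masses are not known exactly. Their poses are not given: they have to be found in the camera images.
- orange_jack: Winding leg on the side of the synth case (125 mm high) away from the robot: 44 mm grey column, 60 mm gear head, crank on top (arm's top at 157 mm), 72 mm round rubber foot. Origin: on the crank's vertical axis at desk height; z up. Clockwise from above lowers the foot 30 mm a turn (4.8 mm/rad); it starts 11 to 31 mm clear of the desk. No hard stop at touchdown; the screw holds when released.
- orange_grip (a point): Axis of the upright orange crank knob, 192 mm above the desk and 60 mm from the crank's axis, in any direction at the start. Knob 28 mm in diameter, from 162 to 212 mm; it spins on its pin, so lead it round the circle without turning the wrist. Felt at the knob: 4 N of friction in motion (under 2 at a pause), plus 4.6 N per rad once the foot stands. Near it only the other knob is above 160 mm.
- cushion (a joint): Squeeze (m) of the spring cushion in the orange leg's rubber foot: 0 until the foot meets the desk, then growing 0.0048 per rad of crank. Wanted at the end: 0.0015 to 0.010, that is 0.3 to 2 rad past first contact, best about 0.004 to 0.005; over 0.010 at any time strains the leg. When let go beyond 0.004 it eases back to about 0.004, turning the crank back.
- white_grip (a point): The same point (192 mm above the desk) on the identical but white crank knob of the other leg, 0.25 to 0.31 m left or right of the orange one, whose foot already stands on the desk. It must stay where it is.

How it is judged:
At the end, for the whole second after the job is handed in: The orange leg's foot stands on the desk with its cushion squeezed by 1.5 to 10 mm (crank 0.3 to 2 rad past first contact) and at rest, and the white knob is within 20 mm of where it was (value of joint cushion between 0.0015 and 0.01 m and velocity of joint cushion between -0.002 and 0.002 m/s and distance of white_grip from where it was at the start of the episode below 0.02 m); the robot touches nothing.
It fails at once if the orange leg is wound on hard: its cushion squeezed by more than 10 mm (value of joint cushion above 0.01 m).
It fails at once if the white crank is turned (distance of white_grip from where it was at the start of the episode above 0.02 m).
It also fails if it takes over 64 s, if anything falls off the work surface, if the arm or the gripper's body presses on something with over 40 N, if the wrist force passes 120 N, or if a joint passes its speed limit or range.

## Working session

There is one attempt and no reset: what is moved stays moved. The work goes in short steps, Python scripts to look and compute and a tool call to move; the robot and the scene stay as the last step left them, time stands still between calls to the robot, and variables do not carry over. Pictures are saved under pics/ and viewed, at most 10 in all, crops included, and the job is handed in when it is done.

Besides the shell and the picture viewer there is one more tool, called after "Emit:" as name([rows], argument=value, ...), one row to a line, values as JSON. step_arm: Moves the arm, as the interface text tells. Its arguments: {"type":"object","properties":{"moves":{"type":"array"},"newtons":{"type":"number"}},"required":["moves"]}

```bash
mkdir -p pics; cat > h.py <<'E'
import numpy as np, cv2
from station import monitor, eyes, job_done
def ray(c,u,v,z):
    K=c["mtx"];T=c["camera_from_world"];R=T[:3,:3];o=-R.T@T[:3,3]
    d=R.T@np.linalg.solve(K,[u,v,1.]);return o+d*(z-o[2])/d[2]
def proj(c,p):
    T=c["camera_from_world"];q=c["mtx"]@(T[:3,:3]@np.array(p)+T[:3,3]);return q[:2]/q[2]
E
python3 - <<'E'
from h import *
print(monitor.read_state())
ims=[]
for n in("top","side"):
    c=eyes.camera(n);im=c["img"];cv2.imwrite(f"pics/{n}0.png",im)
    T=c["camera_from_world"];print(n,(-T[:3,:3].T@T[:3,3]).round(3))
    h=cv2.cvtColor(im,cv2.COLOR_BGR2HSV)
    m=cv2.inRange(h,(5,140,100),(20,255,255))
    k,l,s,ce=cv2.connectedComponentsWithStats(m)
    for i in range(1,k):
        if s[i,4]>25: print(s[i],ce[i].round(1),ray(c,*ce[i],.192).round(3))
E
```

```text
{'t': 0.0, 'q': array([-1.40659982e+00,  3.00497804e-01,  1.52162122e+00, -1.73380795e-05,
        1.32072154e+00, -6.66005322e-02]), 'joint_velocities': array([ 0.00049984,  0.00172002,  0.0019788 , -0.00071573, -0.00063226,
        0.00054442]), 'joint_torque': array([ 5.15357060e-04, -5.43495262e+01, -3.61798096e+01, -3.30852572e-05,
        4.00338162e-03, -1.29096384e-05]), 'tcp_pos': array([ 0.12576802, -0.53518005,  0.24168968]), 'tcp_rot': array([ 9.93348535e-01,  1.15144682e-01, -3.88238725e-05, -6.22805943e-04]), 'force': array([ 0.55937756, -0.10816673,  0.27382739]), 'moment': array([-0.0282024 , -0.03576139, -0.00493282]), 'gripper_force': 0.0, 'opening': 0.08527432495646908}
top [0.393 0.013 1.016]
[443 116  26  19  32] [454.9 123.7] [ 0.685 -0.269  0.192]
[442 126  39  27  57] [464.3 141. ] [ 0.653 -0.282  0.192]
[373 194  19  20 285] [381.8 203.5] [ 0.547 -0.134  0.192]
[472 218  10  36  46] [476.  234.2] [ 0.491 -0.286  0.192]
[313 253   8   8  53] [316.4 256.5] [ 0.46  -0.02   0.192]
[482 259  31  13  43] [493.8 267.9] [ 0.434 -0.31   0.192]
[526 259  34   7  35] [542.1 262.2] [ 0.442 -0.389  0.192]
[ 74 273  18  34 415] [ 82.5 288.7] [0.417 0.372 0.192]
[316 280   8   8  52] [319.3 283.7] [ 0.416 -0.023  0.192]
[ 43 286  10   5  28] [ 47.8 288.9] [0.418 0.432 0.192]
[227 290   7   6  31] [230.1 292.3] [0.405 0.125 0.192]
[157 296   8   7  46] [160.4 299.1] [0.397 0.241 0.192]
side [0.455 0.583 0.645]
[471  25  16  18  72] [478.8  35.6] [ 0.139 -0.921  0.192]
[   0   94  225  113 1570] [123.8 124.3] [ 0.995 -0.118  0.192]
[314 134  14  26 295] [320.3 146.4] [ 0.546 -0.126  0.192]
[347 203   8   9  56] [350.8 207.1] [0.464 0.053 0.192]
[373 206   7   9  59] [375.9 209.7] [0.421 0.05  0.192]
[174 247  15  24 157] [180.9 258.6] [0.7   0.228 0.192]
[374 267   7  11  62] [377.  272.1] [0.412 0.188 0.192]
[374 335  10  13 100] [378.3 340.6] [0.404 0.298 0.192]
```

View pics/top0.png

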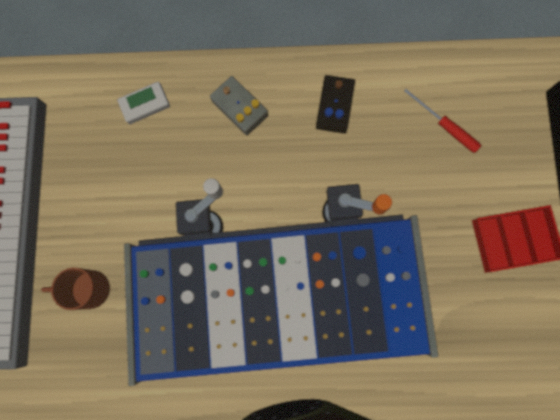

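View pics/side0.png

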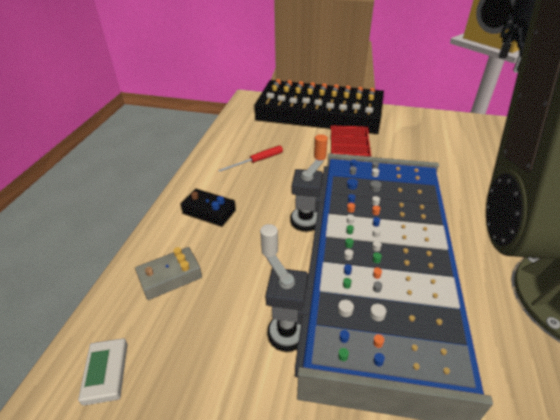

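The top view shows the orange knob at (382,203) with its crank pivot at about (345,200), and the white knob at (212,187). In the side view the orange knob is at (320,146) and its foot at (305,217).

```bash
python3 - <<'E'
from h import *
t=eyes.camera("top");s=eyes.camera("side")
print(t["mtx"][0,0])
P=[c["mtx"]@c["camera_from_world"][:3] for c in(t,s)]
X=cv2.triangulatePoints(P[0],P[1],np.array([381.8,203.5]),np.array([320.3,146.4])).ravel();print("tri",X[:3]/X[3])
print("cap top@.207",ray(t,381.8,203.5,.207),"side@.19",ray(s,320.3,146.4,.19))
for p in [(345,200),(345,201),(346,201)]: print(p,ray(t,*p,.157))
a=t["img"][170:240,300:410];b=s["img"][125:235,265:355]
a=cv2.resize(a,None,fx=5,fy=5,interpolation=cv2.INTER_CUBIC);b=cv2.resize(b,None,fx=350/110,fy=350/110,interpolation=cv2.INTER_CUBIC)[:350,:249]
cv2.imwrite("pics/c1.png",np.hstack([a,b[:, :245]]))
E
```

```text
491.87996787905934
tri [ 0.54785617 -0.13477422  0.18634312]
cap top@.207 [ 0.54442941 -0.13109414  0.207     ] side@.19 [ 0.54646569 -0.12885912  0.19      ]
(345, 200) [ 0.56194636 -0.07555889  0.157     ]
(345, 201) [ 0.56013979 -0.0754738   0.157     ]
(346, 201) [ 0.56008883 -0.07723971  0.157     ]
```

View pics/c1.png

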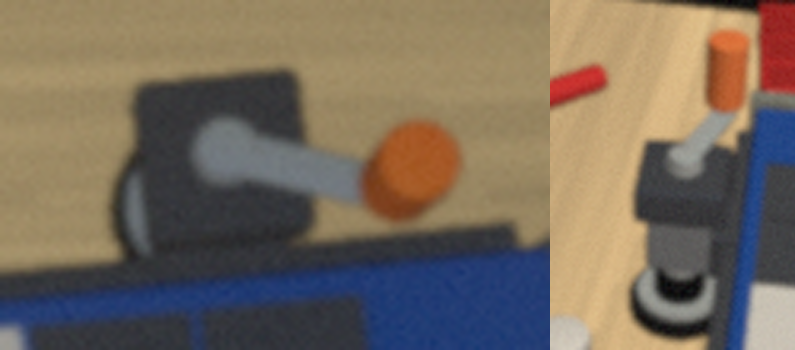

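The hub at crop (226,152) puts the crank axis at (0.561, -0.076), and the cap at crop (418,165) puts the knob at (0.545, -0.133). They are 60 mm apart, as they must be. Next I square the tool to the world axes and move above the knob.

Emit:
step_arm([
  [0, 0, 0, 0.1155, 0.75],
  [0, 0, 0, 0.1155, 0.75],
  [42, -40, 0, 0, 0.75],
  [42, -40, 0, 0, 0.75],
  [42, -40, 0, 0, 0.75],
  [42, -40, 0, 0, 0.75],
  [42, -40, 0, 0, 0.75],
  [42, -40, 0, 0, 0.75],
  [42, -40, 0, 0, 0.75],
  [42, -40, 0, 0, 0.75],
  [42, -41, 0, 0, 0.75],
  [42, -41, 0, 0, 0.75],
], newtons=40)

```text
t: 1.7
tcp_pos: [0.5471, -0.1319, 0.2423]
tcp_rot: [1.0, -0.0, 0.0, 0.0]
force: [0.6, -1.3, 0.1]
opening: 0.064
gripper_force: 0.0
```

Emit:
step_arm([
  [0, 0, 0, 0, 0.75],
  [0, 0, 0, 0, 0.75],
  [0, 0, 0, 0, 0.75],
])

```text
t: 2.08
tcp_pos: [0.5453, -0.1344, 0.2424]
tcp_rot: [1.0, -0.001, 0.0, 0.0]
force: [-0.4, 0.7, 0.7]
opening: 0.0641
gripper_force: 0.0
```

```bash
python3 - <<'E'
from h import *
s=monitor.read_state();print(s["t"],s["tcp_pos"],s["tcp_rot"],s["force"],s["opening"],s["q"])
ims=[]
for n in("top","side"):
    c=eyes.camera(n);u,v=proj(c,[.545,-.133,.2]).astype(int);ims.append(cv2.resize(c["img"][max(0,v-70):v+70,u-60:u+60],(480,560)[:2] if 0 else (390,455)))
cv2.imwrite("pics/c2.png",np.hstack(ims))
E
```

```text
2.075 [ 0.54529032 -0.13444187  0.24242895] [ 9.99999656e-01 -8.26829920e-04  2.38637577e-05  5.67394200e-05] [-0.3923936   0.71179793  0.67431769] 0.06405536741575736 [-3.06905701e-01  3.25677260e-01  1.48693869e+00 -9.66368708e-05
  1.32889700e+00  1.26556743e+00]
```

View pics/c2.png

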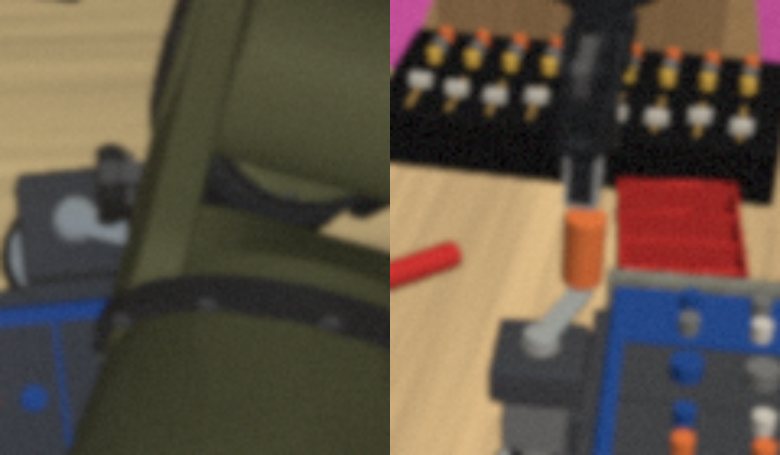

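The fingers sit centred over the orange knob (side crop, knob at (585,245), finger pair at (582,180)). Now descend and grip.

Emit:
step_arm([
  [0, -1, 14, 0, 0.75],
  [0, 0, 14, 0, 0.75],
  [0, 0, 14, 0, 0.75],
  [0, 0, 14, 0, 0.75],
  [0, 0, 0, 0, 0.75],
  [0, 0, 0, 0, 0.15],
  [0, 0, 0, 0, 0.15],
  [0, 0, 0, 0, 0.15],
  [0, 0, 0, 0, 0.15],
  [0, 0, 0, 0, 0.15],
], newtons=40)

```text
t: 3.42
tcp_pos: [0.5461, -0.1326, 0.1869]
tcp_rot: [1.0, -0.0, 0.001, 0.0]
force: [-0.0, -2.1, 6.1]
opening: 0.0273
gripper_force: 39.4
```

```bash
python3 - <<'E'
from h import *
s=monitor.read_state();print(s["t"],s["tcp_pos"],s["force"],s["opening"],s["gripper_force"])
# path rows: tool x=world x, tool y=-world y
cx,cy=.561,-.0757
p=s["tcp_pos"][:2];a0=np.arctan2(p[1]-cy,p[0]-cx);r=np.hypot(p[0]-cx,p[1]-cy);print(a0,r)
a=a0-.15*np.arange(0,61);P=np.c_[cx+.06*np.cos(a),cy+.06*np.sin(a)]
D=np.diff(P,axis=0)*1000*[1,-1]
for i in range(0,60,10):print(i,[[round(x,1),round(y,1)] for x,y in D[i:i+10]])
E
```

```text
3.425 [ 0.54612447 -0.13264754  0.18686427] [-5.08697039e-05 -2.13262907e+00  6.11032423e+00] 0.02728488933154281 39.43447709083557
-1.8263018173834191 0.05885834190362487
0 [[np.float64(-8.5), np.float64(-2.9)], [np.float64(-8.0), np.float64(-4.2)], [np.float64(-7.3), np.float64(-5.3)], [np.float64(-6.4), np.float64(-6.3)], [np.float64(-5.4), np.float64(-7.2)], [np.float64(-4.2), np.float64(-7.9)], [np.float64(-3.0), np.float64(-8.5)], [np.float64(-1.7), np.float64(-8.8)], [np.float64(-0.4), np.float64(-9.0)], [np.float64(1.0), np.float64(-8.9)]]
10 [[np.float64(2.3), np.float64(-8.7)], [np.float64(3.6), np.float64(-8.2)], [np.float64(4.8), np.float64(-7.6)], [np.float64(5.9), np.float64(-6.8)], [np.float64(6.8), np.float64(-5.9)], [np.float64(7.6), np.float64(-4.8)], [np.float64(8.2), np.float64(-3.6)], [np.float64(8.7), np.float64(-2.3)], [np.float64(8.9), np.float64(-1.0)], [np.float64(9.0), np.float64(0.3)]]
20 [[np.float64(8.8), np.float64(1.7)], [np.float64(8.5), np.float64(3.0)], [np.float64(7.9), np.float64(4.2)], [np.float64(7.2), np.float64(5.4)], [np.float64(6.3), np.floa
[... 623 characters left out ...]
), np.float64(-1.8)], [np.float64(-8.5), np.float64(-3.1)], [np.float64(-7.9), np.float64(-4.3)], [np.float64(-7.2), np.float64(-5.4)], [np.float64(-6.3), np.float64(-6.4)], [np.float64(-5.2), np.float64(-7.3)], [np.float64(-4.1), np.float64(-8.0)], [np.float64(-2.9), np.float64(-8.5)], [np.float64(-1.6), np.float64(-8.9)]]
50 [[np.float64(-0.2), np.float64(-9.0)], [np.float64(1.1), np.float64(-8.9)], [np.float64(2.5), np.float64(-8.6)], [np.float64(3.7), np.float64(-8.2)], [np.float64(4.9), np.float64(-7.5)], [np.float64(6.0), np.float64(-6.7)], [np.float64(6.9), np.float64(-5.8)], [np.float64(7.7), np.float64(-4.7)], [np.float64(8.3), np.float64(-3.5)], [np.float64(8.7), np.float64(-2.2)]]
```

Gripped, with an opening of 27 mm and 39 N. First arc is 1.5 rad, below the 2.3 rad minimum to contact.

Emit:
step_arm([
  [-8.5, -2.9, 0, 0, 0.15],
  [-8.0, -4.2, 0, 0, 0.15],
  [-7.3, -5.3, 0, 0, 0.15],
  [-6.4, -6.3, 0, 0, 0.15],
  [-5.4, -7.2, 0, 0, 0.15],
  [-4.2, -7.9, 0, 0, 0.15],
  [-3.0, -8.5, 0, 0, 0.15],
  [-1.7, -8.8, 0, 0, 0.15],
  [-0.4, -9.0, 0, 0, 0.15],
  [1.0, -8.9, 0, 0, 0.15],
])

```text
t: 4.68
tcp_pos: [0.503, -0.0636, 0.1869]
tcp_rot: [1.0, -0.0, 0.002, 0.001]
force: [13.2, -5.8, -0.4]
opening: 0.0273
gripper_force: 39.4
```

```bash
cat > st.py <<'E'
from h import *
s=monitor.read_state();p=s["tcp_pos"][:2];c=np.array([.561,-.0757]);d=p-c;r=np.hypot(*d);u=d/r;t=np.array([u[1],-u[0]])
f=s["force"];a=np.arctan2(d[1],d[0]);print("t",s["t"],"pos",s["tcp_pos"].round(4),"r",r.round(4),"turned",((-1.826-a)%(2*np.pi)).round(3),"Ftan(cw)",(f[:2]@t).round(2),"Frad",(f[:2]@u).round(2),"Fz",f[2].round(2),"op",s["opening"].round(4))
E
python3 st.py
```

```text
Traceback (most recent call last):
  File "st.py", line 3, in <module>
    f=s["force"];a=np.arctan2(d[1],d[0]);print("t",s["t"],"pos",s["tcp_pos"].round(4),"r",r.round(4),"turned",((-1.826-a)%(2*np.pi)).round(3),"Ftan(cw)",(f[:2]@t).round(2),"Frad",(f[:2]@u).round(2),"Fz",f[2].round(2),"op",s["opening"].round(4))
                                                                                                                                                                                                                              ^^^^^^^^^^^^^^^^^^
AttributeError: 'float' object has no attribute 'round'
```

```bash
sed -i 's/s\["opening"\].round(4)/round(s["opening"],4)/; s/\[.561,-.0757\]/[.562,-.0747]/' st.py; cat > nx.py <<'E'
import sys,numpy as np
x,y,cx,cy,st,n=map(float,sys.argv[1:]);a0=np.arctan2(y-cy,x-cx);a=a0-st*np.arange(1,int(n)+1)
P=np.vstack([[x,y],np.c_[cx+.06*np.cos(a),cy+.06*np.sin(a)]]);D=(np.diff(P,axis=0)*[1000,-1000]).round(1)
print([[float(u),float(v),0,0,.15] for u,v in D]);e=P[0]+D.sum(0)*[.001,-.001];print("cmd end",e.round(4))
E
python3 st.py; python3 nx.py .5019 -.0632 .562 -.0747 .15 6
```

```text
t 4.675 pos [ 0.503  -0.0636  0.1869] r 0.0601 turned 1.502 Ftan(cw) -3.31 Frad -14.02 Fz -0.43 op 0.0273
[[3.5, -8.5, 0, 0, 0.15], [3.6, -8.2, 0, 0, 0.15], [4.8, -7.6, 0, 0, 0.15], [5.9, -6.8, 0, 0, 0.15], [6.8, -5.8, 0, 0, 0.15], [7.6, -4.8, 0, 0, 0.15]]
cmd end [ 0.5341 -0.0215]
```

Emit:
step_arm([
  [3.5, -8.5, 0, 0, 0.15],
  [3.6, -8.2, 0, 0, 0.15],
  [4.8, -7.6, 0, 0, 0.15],
  [5.9, -6.8, 0, 0, 0.15],
  [6.8, -5.8, 0, 0, 0.15],
  [7.6, -4.8, 0, 0, 0.15],
])

```text
t: 5.42
tcp_pos: [0.5341, -0.0219, 0.1868]
tcp_rot: [1.0, -0.0, -0.0, 0.0]
force: [-1.9, -5.2, 7.9]
opening: 0.0272
gripper_force: 40.3
```

```bash
python3 st.py; python3 nx.py .5341 -.0215 .562 -.0747 .12 6
```

```text
t 5.425 pos [ 0.5341 -0.0219  0.1868] r 0.0598 turned 2.4 Ftan(cw) -4.16 Frad -3.71 Fz 7.94 op 0.0272
[[6.6, -2.9, 0, 0, 0.15], [6.9, -2.1, 0, 0, 0.15], [7.1, -1.3, 0, 0, 0.15], [7.2, -0.5, 0, 0, 0.15], [7.2, 0.4, 0, 0, 0.15], [7.1, 1.3, 0, 0, 0.15]]
cmd end [ 0.5762 -0.0164]
```

Emit:
step_arm([
  [6.6, -2.9, 0, 0, 0.15],
  [6.9, -2.1, 0, 0, 0.15],
  [7.1, -1.3, 0, 0, 0.15],
  [7.2, -0.5, 0, 0, 0.15],
  [7.2, 0.4, 0, 0, 0.15],
  [7.1, 1.3, 0, 0, 0.15],
])

```text
t: 6.18
tcp_pos: [0.576, -0.0164, 0.1868]
tcp_rot: [1.0, 0.0, -0.0, -0.0]
force: [-4.8, 0.4, 9.6]
opening: 0.0271
gripper_force: 40.3
```

```bash
python3 st.py; python3 nx.py .5762 -.0164 .562 -.0747 .12 6
```

```text
t 6.175 pos [ 0.576  -0.0164  0.1868] r 0.06 turned 3.122 Ftan(cw) -4.76 Frad -0.77 Fz 9.64 op 0.0271
[[6.9, 2.1, 0, 0, 0.15], [6.6, 2.9, 0, 0, 0.15], [6.2, 3.7, 0, 0, 0.15], [5.7, 4.4, 0, 0, 0.15], [5.1, 5.1, 0, 0, 0.15], [4.5, 5.6, 0, 0, 0.15]]
cmd end [ 0.6112 -0.0402]
```

Emit:
step_arm([
  [6.9, 2.1, 0, 0, 0.15],
  [6.6, 2.9, 0, 0, 0.15],
  [6.2, 3.7, 0, 0, 0.15],
  [5.7, 4.4, 0, 0, 0.15],
  [5.1, 5.1, 0, 0, 0.15],
  [4.5, 5.6, 0, 0, 0.15],
])

```text
t: 6.92
tcp_pos: [0.6112, -0.0398, 0.1868]
tcp_rot: [1.0, 0.0, -0.0, -0.0]
force: [-1.8, 2.6, 8.4]
opening: 0.0274
gripper_force: 40.3
```

```bash
python3 st.py; python3 nx.py .6112 -.0402 .562 -.0747 .12 6
```

```text
t 6.925 pos [ 0.6112 -0.0398  0.1868] r 0.0603 turned 3.841 Ftan(cw) -3.16 Frad -0.02 Fz 8.37 op 0.0274
[[3.7, 6.2, 0, 0, 0.15], [3.0, 6.5, 0, 0, 0.15], [2.2, 6.8, 0, 0, 0.15], [1.4, 7.1, 0, 0, 0.15], [0.5, 7.2, 0, 0, 0.15], [-0.3, 7.2, 0, 0, 0.15]]
cmd end [ 0.6217 -0.0812]
```

No contact yet.

Emit:
step_arm([
  [3.7, 6.2, 0, 0, 0.15],
  [3.0, 6.5, 0, 0, 0.15],
  [2.2, 6.8, 0, 0, 0.15],
  [1.4, 7.1, 0, 0, 0.15],
  [0.5, 7.2, 0, 0, 0.15],
  [-0.3, 7.2, 0, 0, 0.15],
])

```text
t: 7.68
tcp_pos: [0.6221, -0.0809, 0.1869]
tcp_rot: [1.0, 0.0, 0.001, -0.0]
force: [3.0, 3.7, 4.4]
opening: 0.0271
gripper_force: 40.2
```

```bash
python3 st.py; python3 nx.py .6217 -.0812 .562 -.0747 .12 5
```

```text
t 7.675 pos [ 0.6221 -0.0809  0.1869] r 0.0604 turned 4.56 Ftan(cw) -3.95 Frad 2.63 Fz 4.44 op 0.0271
[[-1.3, 7.1, 0, 0, 0.15], [-2.0, 6.9, 0, 0, 0.15], [-2.9, 6.6, 0, 0, 0.15], [-3.6, 6.2, 0, 0, 0.15], [-4.3, 5.7, 0, 0, 0.15]]
cmd end [ 0.6076 -0.1137]
```

Emit:
step_arm([
  [-1.3, 7.1, 0, 0, 0.15],
  [-2.0, 6.9, 0, 0, 0.15],
  [-2.9, 6.6, 0, 0, 0.15],
  [-3.6, 6.2, 0, 0, 0.15],
  [-4.3, 5.7, 0, 0, 0.15],
])

```text
t: 8.3
tcp_pos: [0.6082, -0.1136, 0.1869]
tcp_rot: [1.0, 0.0, 0.001, -0.0]
force: [6.4, 2.2, 5.4]
opening: 0.0273
gripper_force: 40.1
```

```bash
python3 st.py; python3 nx.py .6076 -.1137 .562 -.0747 .12 5
```

```text
t 8.3 pos [ 0.6082 -0.1136  0.1869] r 0.0604 turned 5.158 Ftan(cw) -5.77 Frad 3.48 Fz 5.43 op 0.0273
[[-5.0, 5.2, 0, 0, 0.15], [-5.6, 4.5, 0, 0, 0.15], [-6.1, 3.8, 0, 0, 0.15], [-6.5, 3.1, 0, 0, 0.15], [-6.8, 2.3, 0, 0, 0.15]]
cmd end [ 0.5776 -0.1326]
```

Emit:
step_arm([
  [-5.0, 5.2, 0, 0, 0.15],
  [-5.6, 4.5, 0, 0, 0.15],
  [-6.1, 3.8, 0, 0, 0.15],
])

```text
t: 8.68
tcp_pos: [0.5915, -0.1273, 0.1869]
tcp_rot: [1.0, -0.0, 0.001, 0.0]
force: [7.3, 0.5, 4.8]
opening: 0.0271
gripper_force: 40.0
```

```bash
python3 st.py; python3 nx.py .5909 -.1272 .562 -.0747 .1 4
```

```text
t 8.675 pos [ 0.5915 -0.1273  0.1869] r 0.0603 turned 5.517 Ftan(cw) -6.6 Frad 3.14 Fz 4.75 op 0.0271
[[-5.4, 2.7, 0, 0, 0.15], [-5.6, 2.1, 0, 0, 0.15], [-5.8, 1.5, 0, 0, 0.15], [-5.9, 0.9, 0, 0, 0.15]]
cmd end [ 0.5682 -0.1344]
```

Emit:
step_arm([
  [-5.4, 2.7, 0, 0, 0.15],
  [-5.6, 2.1, 0, 0, 0.15],
  [-5.8, 1.5, 0, 0, 0.15],
])

```text
t: 9.05
tcp_pos: [0.5748, -0.1336, 0.1869]
tcp_rot: [1.0, -0.0, 0.002, 0.0]
force: [8.1, -0.9, 4.1]
opening: 0.0272
gripper_force: 40.0
```

```bash
python3 st.py; python3 nx.py .5741 -.1335 .562 -.0747 .1 3;  python3 - <<'E'
from h import *
c=eyes.camera("side");u,v=proj(c,[.562,-.0747,.08]).astype(int)
cv2.imwrite("pics/c3.png",cv2.resize(c["img"][v-60:v+60,u-60:u+60],(480,480),interpolation=cv2.INTER_CUBIC))
E
```

```text
t 9.05 pos [ 0.5748 -0.1336  0.1869] r 0.0603 turned 5.815 Ftan(cw) -7.76 Frad 2.56 Fz 4.13 op 0.0272
[[-5.9, 0.9, 0, 0, 0.15], [-6.0, 0.3, 0, 0, 0.15], [-6.0, -0.3, 0, 0, 0.15]]
cmd end [ 0.5562 -0.1344]
```

View pics/c3.png

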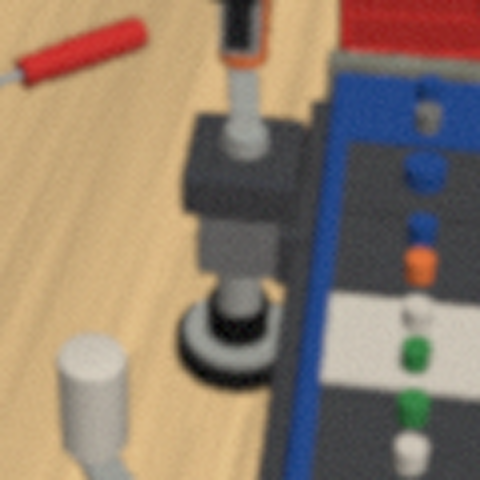

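The side crop shows the foot flat on the desk at (235,345), with the fingers still on the knob at (243,30). The tangential force has risen steadily from 3.9 to 7.8 N, which is about 0.85 rad past contact, so I let go here and lift clear.

Emit:
step_arm([
  [0, 0, 0, 0, 0.15],
  [0, 0, 0, 0, 0.15],
  [0, 0, 0, 0, 0.75],
  [0, 0, 0, 0, 0.75],
  [0, 0, 0, 0, 0.75],
  [0, 0, 0, 0, 0.75],
  [0, 0, -15, 0, 0.75],
  [0, 0, -20, 0, 0.75],
  [0, 0, -25, 0, 0.75],
  [0, 0, -25, 0, 0.75],
  [0, 0, -15, 0, 0.75],
  [0, 0, 0, 0, 0.75],
])

```text
t: 10.6
tcp_pos: [0.5744, -0.1339, 0.2874]
tcp_rot: [1.0, -0.0, 0.001, 0.0]
force: [0.2, -0.1, 1.0]
opening: 0.0639
gripper_force: 0.0
```

Emit:
step_arm([
  [-30, 40, 0, 0, 0.75],
  [-50, 60, 0, 0, 0.75],
  [-50, 60, 0, 0, 0.75],
  [-50, 60, 0, 0, 0.75],
  [0, 60, 0, 0, 0.75],
  [0, 0, 0, 0, 0.75],
  [0, 0, 0, 0, 0.75],
  [0, 0, 0, 0, 0.75],
  [0, 0, 0, 0, 0.75],
  [0, 0, 0, 0, 0.75],
])

```text
t: 11.85
tcp_pos: [0.4243, -0.3773, 0.2865]
tcp_rot: [1.0, 0.0, 0.0, 0.0]
force: [-0.1, -0.4, 0.3]
opening: 0.064
gripper_force: 0.0
```

```bash
python3 - <<'E'
from h import *
c=eyes.camera("top");im=c["img"];cv2.imwrite("pics/t2.png",im)
m=cv2.inRange(cv2.cvtColor(im,cv2.COLOR_BGR2HSV),(5,140,100),(20,255,255));m[:, :340]=0;m[:,420:]=0;m[230:]=0
M=cv2.moments(m,True);p=ray(c,M["m10"]/M["m00"]+.9,M["m01"]/M["m00"]-.4,.212);d=p[:2]-[.562,-.0747]
print(M["m00"],p,np.hypot(*d),(-1.826-np.arctan2(d[1],d[0]))%(2*np.pi))
E
```

```text
286.0 [ 0.58115972 -0.12974773  0.212     ] 0.05828676377968943 5.693039311332258
```

View pics/t2.png

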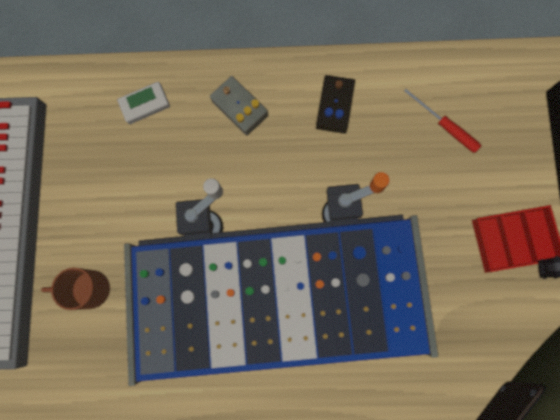

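The top view shows the orange knob at (380,182), holding 5.7 rad on from its start, which is about 0.8 rad past contact. The white knob is unmoved at (212,187) and the arm is clear of everything.

```bash
python3 -c "
from station import job_done
print(job_done())"
```

```text
the job is handed in; nothing more can be done
None
```

I handed the job in: by the crank forces the orange leg's foot stands on the desk with its crank about 0.8 rad past first contact (roughly 4 mm of squeeze), the knob is released, and the white crank looks unmoved; no verdict came back.

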